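# Line up transmitter housings by size on the test rack

### The arm

A 6-joint arm with a two-finger parallel gripper is mounted at the origin on the work surface. World frame = base frame: x ahead of the robot, y to its left, z up, the work surface at z = 0. Lengths are in m, angles in rad, forces in N, time in s.
With the tool pointing down it reaches from about 0.35 to 0.775 m from the base axis. Payload 7.3 kg.
Tool frame: the origin (TCP) lies at the centre of the arm's flange, where the gripper is bolted on; the fingertips stand 178 mm ahead of it and the grasp point (between the pads) lies 159 mm ahead of it (tip_extent is the distance from the TCP to the fingertips, in m); z points along the fingers, y is the line along which they close (so a half turn about z gives the same grasp; the last joint's range is limited). The gripper opens to 92 mm and grips with 3 to 60 N. Pads are 19 mm wide; open, the fingers measure 130 mm over their backs; the gripper's body (75 mm by 190 mm) begins 47 mm behind the grasp point.
Start: joints at [1.196, 0.342, 1.524, -0, 1.275, -0.146], TCP at [0.119, 0.511, 0.405] pointing down, gripper open.
Joint ranges: [-2.53, 2.53], [-0.77, 2.02], [0.04, 2.7], [-1, 4.14], [0.28, 2.66], [-3.11, 3.11]. Speed limits (rad/s): [2.57, 2.57, 3.14, 3.14, 3.14, 3.14].

### API

Orientations are given as [roll, pitch, yaw] about the fixed x, y, z axes, in that order (R = Rz(yaw) Ry(pitch) Rx(roll)).
In Python, from cell import * gives the robot as it stands.
- The arm moves only by the tool arm_command, never from a script. Its arguments are lists of equal length, an entry for each row: "xyz": the shift along the world's x, y, z in mm, a list of three; "spin": the turn about the world's z in degrees. In form: {"xyz": [[tx, ty, tz], ...], "spin": [spin, ...]}. A call has 1 to 20 rows; each row shifts and turns the commanded pose from where the row before left it; what a row does not reach is not made up. A row lasts 1/10 s, in which the tool goes at most 50 mm and 8.59 degrees, less where a joint would pass 70% of its speed; a pose out of reach is approached as far as the arm can. A call with a gripper value outside its range is refused whole. "jaw" is the opening, from -1 (shut) to 1 (fully open), set as the call begins (left out, the last holds). The fingers move at their own pace and stop on an object; "squeeze" is the grip in N (left out, the last holds). Time passes only in rows, so rows that do not move let the fingers close. It gives the time, the measured TCP pose, the force, the opening and the grip force at its end, in the units of the state.
- observe(): the state, without advancing time (a new reading comes with each control period).
- read_camera(name): name is "side" or "top"; returns a dict with "img" (420x560x3 uint8, red, green, blue), "depth" (420x560 float32, m along the optical axis (not along the pixel's ray), 0 where there is no reading), "fx", "fy", "cx", "cy" (pixels), "world_from_camera" (4x4, takes a point from camera to world coordinates). Camera axes: x right, y up, looking along -z (the intrinsics and any distortion apply to the point x, -y, -z); pixel columns grow to the right and rows downward; lengths in m; the calibration is good to about 2 mm. A picture is of the moment at which its call begins.
- hand_in(): hands the job in; it is judged then, once.
The state is a dict: "time": time; "qpos": joint angles; "qvel": joint speeds; "joint_efforts": joint torques, N m; "tool_pos": TCP position; "tool_rot": TCP orientation; "contact_force": force on the tool from outside, world axes, zero at the start; "torque": the same for the moment, N m; "opening": finger opening in m; "grip_force": force on a finger pad.
Only numpy, scipy, OpenCV 4.12 (cv2) and the standard library are available. Lean on these libraries where they do the work, as an engineer would, in place of code of your own. Each camera call takes 0.05 s, during which the arm holds its last target. There are 200 camera calls.

### The job

Stand the four level-transmitter housings on the four round rubber seats of the aluminium rack in order of size: the smallest on the seat next to the post with the black ball, then each larger one on the next seat, so the largest is at the far end. Each stands upright on its black cap and centred on its seat; never let one tip over on the way.

Things in the scene. Friction and masses are not known exactly. Their poses are not given: they have to be found in the camera images.
- tx1: smallest of four loose level-transmitter housings, 80 mm high, standing on the bench on its black cap (48 mm diameter, 14 mm high); grey body with yellow band above (42 mm), a cone, and on top a round steel threaded stub, 28 mm diameter, 34 mm long: grip there. About 0.25 kg, +-30 %. Origin: centre of the underside; z up its axis; yaw does not matter
- tx2: second smallest of four loose level-transmitter housings, 98 mm high, standing on the bench on its black cap (56 mm diameter, 14 mm high); grey body with yellow band above (50 mm), a cone, and on top a round steel threaded stub, 28 mm diameter, 34 mm long: grip there. About 0.35 kg, +-30 %. Origin: centre of the underside; z up its axis; yaw does not matter
- tx3: second largest of four loose level-transmitter housings, 116 mm high, standing on the bench on its black cap (64 mm diameter, 14 mm high); grey body with yellow band above (58 mm), a cone, and on top a round steel threaded stub, 28 mm diameter, 34 mm long: grip there. About 0.45 kg, +-30 %. Origin: centre of the underside; z up its axis; yaw does not matter
- tx4: largest of four loose level-transmitter housings, 134 mm high, standing on the bench on its black cap (72 mm diameter, 14 mm high); grey body with yellow band above (66 mm), a cone, and on top a round steel threaded stub, 28 mm diameter, 34 mm long: grip there. About 0.6 kg, +-30 %. Origin: centre of the underside; z up its axis; yaw does not matter
- seat1: end seat of a straight row of four alike fixed black rubber discs (seat1, 2, 3, 4 in a row, 95 mm apart), 80 mm diameter, 4 mm thick, on an aluminium plate 8 mm thick, 100 x 470 mm. Origin: centre of its underside, 8 mm above the bench; its top, where a housing stands, is 12 mm above the bench. z up, y along the row from seat1 to seat4
- seat2: inner seat of a straight row of four alike fixed black rubber discs (seat1, 2, 3, 4 in a row, 95 mm apart), 80 mm diameter, 4 mm thick, on an aluminium plate 8 mm thick, 100 x 470 mm. Origin: centre of its underside, 8 mm above the bench; its top, where a housing stands, is 12 mm above the bench. z up, y along the row from seat1 to seat4
- seat3: inner seat of a straight row of four alike fixed black rubber discs (seat1, 2, 3, 4 in a row, 95 mm apart), 80 mm diameter, 4 mm thick, on an aluminium plate 8 mm thick, 100 x 470 mm. Origin: centre of its underside, 8 mm above the bench; its top, where a housing stands, is 12 mm above the bench. z up, y along the row from seat1 to seat4
- seat4: end seat of a straight row of four alike fixed black rubber discs (seat1, 2, 3, 4 in a row, 95 mm apart), 80 mm diameter, 4 mm thick, on an aluminium plate 8 mm thick, 100 x 470 mm. Origin: centre of its underside, 8 mm above the bench; its top, where a housing stands, is 12 mm above the bench. z up, y along the row from seat1 to seat4
- post: fixed start post: 14 mm steel pin with a black ball 26 mm in diameter on top, on a dark foot 80 x 24 x 10 mm, at one end of the aluminium plate, 72.5 mm beyond the end seat, either seat1 or seat4 (the other end has only a plain low bar). Origin: centre of the foot's underside, 8 mm above the bench; the ball's top is 86 mm above the bench
Mind the look-alikes: they are no part of the job. What is shaped like the tx3 but blue, orange or pink is not meant.

How it is judged:
By the outcome, as a careful person would: the job done as asked, in the order asked, and still so for the second after the job is handed in, with the robot touching nothing.
It also fails if it takes over 106 s, if anything falls off the work surface, if the arm or the gripper's body presses on something with over 40 N, if the wrist force passes 120 N, or if a joint passes its speed limit or range.

## Working session

There is one attempt and no reset: what is moved stays moved. The work goes in short steps, Python scripts to look and compute and a tool call to move; the robot and the scene stay as the last step left them, time stands still between calls to the robot, and variables do not carry over. Pictures are saved under pics/ and viewed, at most 14 in all, crops included, and the job is handed in when it is done.

Besides the shell and the picture viewer there is one more tool, called after "Emit:" as name(argument=value, ...), one argument or row to a line, values as JSON. arm_command: Moves the arm, as the interface text tells. Its arguments: {"type":"object","properties":{"xyz":{"type":"array","items":{"type":"array","items":{"type":"number"}}},"spin":{"type":"array","items":{"type":"number"}},"jaw":{"type":"number"},"squeeze":{"type":"number"}},"required":["xyz","spin"]}

```bash
mkdir -p pics; python3 - <<'E'
from cell import *
import cv2,numpy as np
for n in("top","side"):
    c=read_camera(n); np.savez(f"{n}.npz",**c)
    cv2.imwrite(f"pics/{n}0.png",c["img"][:,:,::-1])
    print(n,c["fx"],c["fy"],c["cx"],c["cy"],[k for k in c]);print(c["world_from_camera"].round(3))
s=observe();print(s)
E
```

```text
top 418.7040260109252 418.7040260109252 284.96503912301614 207.22611293538898 ['img', 'depth', 'fx', 'fy', 'cx', 'cy', 'world_from_camera']
[[-0.013  0.992 -0.129  0.396]
 [-0.999 -0.008  0.04   0.024]
 [ 0.038  0.13   0.991  0.838]
 [ 0.     0.     0.     1.   ]]
side 451.71246975536326 451.71246975536326 278.21568254833613 210.03539205450244 ['img', 'depth', 'fx', 'fy', 'cx', 'cy', 'world_from_camera']
[[ 0.699  0.467 -0.542 -0.013]
 [-0.715  0.477 -0.511 -0.466]
 [ 0.02   0.745  0.667  0.647]
 [ 0.     0.     0.     1.   ]]
{'time': 0.1, 'qpos': array([ 1.19598423e+00,  3.42648868e-01,  1.52490530e+00,  2.37091424e-06,
        1.27538049e+00, -1.45946192e-01]), 'qvel': array([-0.00097849, -0.00205221, -0.00239105,  0.00027153,  0.0004876 ,
       -0.00165133]), 'joint_efforts': array([ 1.51464199e-03, -4.31998372e+01, -2.44691652e+01,  7.19531067e-02,
        5.24609245e-02, -7.46769319e-05]), 'tool_pos': array([0.11901695, 0.51121517, 0.40412211]), 'tool_rot': array([-3.14026525e+00, -1.97409131e-04,  2.91272592e+00]), 'contact_force': array([-0.84155153,  0.52073591,  0.07327663]), 'torque': array([ 0.01039696, -0.02352653,  0.01704322]), 'grip_force': 0.0, 'opening': 0.09198430838228697}
```

View pics/top0.png

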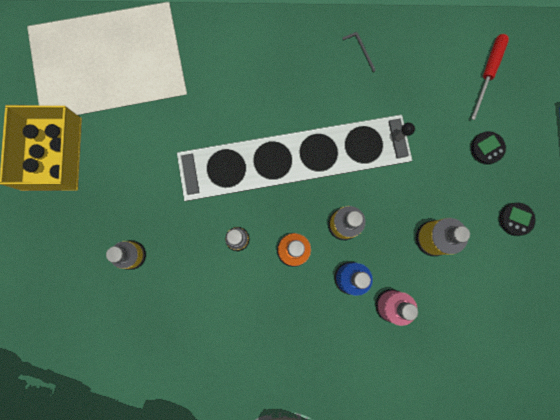

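View pics/side0.png

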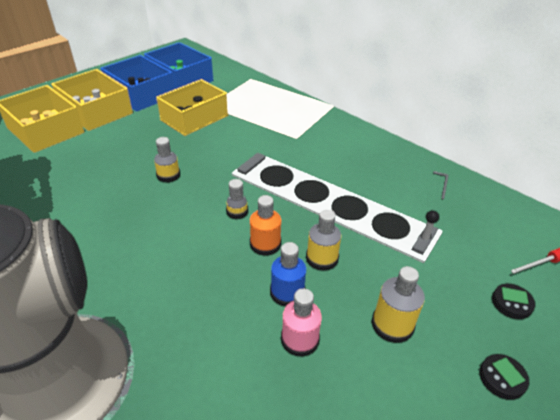

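The top view shows seats at (364,145), (318,152), (272,160) and (226,168), with the black ball by the right end at (408,129). The stub tops are at tx1 (236,237), tx2 (115,254), tx3 (355,218) and tx4 (461,234). The orange, blue and pink housings are decoys. The side view confirms the sizes.

```bash
cat > h.py <<'E'
import cv2,numpy as np
def pts(c):
    v,u=np.mgrid[:420,:560]; d=c["depth"]
    P=np.stack([(u-c["cx"])/c["fx"]*d,-(v-c["cy"])/c["fy"]*d,-d],-1); T=c["world_from_camera"]
    W=P@T[:3,:3].T+T[:3,3]; W[d==0]=-1; return W
def ray(c,u,v,z):
    T=c["world_from_camera"]; r=T[:3,:3]@np.array([(u-c["cx"])/c["fx"],-(v-c["cy"])/c["fy"],-1]); o=T[:3,3]
    return (o+r*(z-o[2])/r[2])[:2]
def stub(c,u,v,H,r=25):
    """centre of flat top: depth pixels near height H within r px of (u,v), ray to plane H"""
    W=pts(c); yy,xx=np.mgrid[:420,:560]
    m=(abs(W[...,2]-H)<.005)&(np.hypot(xx-u,yy-v)<r)
    n,l,s,ce=cv2.connectedComponentsWithStats(m.astype(np.uint8))
    k=1+np.argmax(s[1:,4]); m=l==k
    (x,y),R=cv2.minEnclosingCircle(np.argwhere(m)[:,::-1].astype(np.float32))
    return ray(c,*ce[k],H).round(4),ray(c,x,y,H).round(4),s[k,4],W[m][:,2].mean().round(4),np.ptp(W[m][:,:2],axis=0).round(3)
def disc(c,u,v,z=.012):
    g=cv2.cvtColor(c["img"],cv2.COLOR_RGB2GRAY)
    m=(g<60).astype(np.uint8); n,l,s,ce=cv2.connectedComponentsWithStats(m)
    k=l[v,u]; return ray(c,*ce[k],z).round(4),s[k]
E
python3 - <<'E'
from h import *
c=dict(np.load("top.npz")); e=dict(np.load("side.npz"))
for n,(u,v),(a,b),H in(("tx1",(236,237),(237,185),.08),("tx2",(115,254),(163,144),.098),("tx3",(355,218),(327,217),.116),("tx4",(461,234),(408,276),.134)):
    print(n,*stub(c,u,v,H)); print("  side",*stub(e,a,b,H,20))
for (u,v),(a,b) in zip([(364,145),(318,152),(272,160),(226,168)],[(391,226),(350,208),(312,191),(277,176)]):
    print(disc(c,u,v),disc(e,a,b), pts(c)[v,u].round(4))
for o in [(295,248),(361,280),(408,312)]: print("decoy",*stub(c,*o,.116)[:2])
E
```

```text
tx1 [0.4425 0.0869] [0.4428 0.087 ] 184 0.0792 [0.026 0.027]
  side [0.4426 0.0821] [0.4407 0.0804] 110 0.0787 [0.026 0.027]
tx2 [0.4133 0.2921] [0.4129 0.2917] 211 0.0969 [0.026 0.027]
  side [0.4136 0.2877] [0.4133 0.2863] 83 0.0969 [0.026 0.03 ]
tx3 [ 0.4696 -0.125 ] [ 0.4696 -0.1247] 194 0.1151 [0.027 0.026]
  side [ 0.4697 -0.1292] [ 0.4699 -0.1294] 157 0.1147 [0.028 0.028]
tx4 [ 0.4397 -0.3041] [ 0.44   -0.3041] 210 0.133 [0.028 0.027]
  side [ 0.4402 -0.3083] [ 0.4412 -0.3079] 233 0.133 [0.03  0.026]
(array([ 0.6331, -0.1712]), array([ 345,  127,   37,   36, 1048], dtype=int32)) (array([ 0.6335, -0.1733]), array([373, 214,  36,  24, 696], dtype=int32)) [ 0.6315 -0.1724  0.012 ]
(array([ 0.6169, -0.0779]), array([ 300,  134,   37,   37, 1064], dtype=int32)) (array([ 0.6175, -0.0802]), array([333, 197,  34,  22, 605], dtype=int32)) [ 0.6173 -0.0776  0.0112]
(array([0.6008, 0.0155]), array([ 254,  142,   38,   37, 1083], dtype=int32)) (array([0.6012, 0.0133]), array([295, 181,  33,  21, 543], dtype=int32)) [0.6011 0.016  0.0102]
(array([0.5848, 0.1087]), array([ 207,  150,   38,   37, 1107], dtype=int32)) (array([0.5848, 0.1063]), array([261, 167,  31,  19, 472], dtype=int32)) [0.585  0.1085 0.0103]
decoy [ 0.4191 -0.0219] [ 0.4189 -0.0217]
decoy [ 0.3639 -0.1341] [ 0.3642 -0.1337]
decoy [ 0.3095 -0.2136] [ 0.3095 -0.2137]
```

Emit:
arm_command(
  xyz=[
    [20,-26.5,0],
    [20,-26.5,0],
    [20,-26.5,0],
    [20,-26.5,0],
    [20,-26.5,0],
    [20,-26.5,0],
    [20,-26.5,0],
    [20,-26.5,0],
    [20,-26.5,-10],
    [20,-26.5,-10],
    [20,-26.5,-10],
    [20,-26.5,-10],
    [20,-26.5,-10],
    [20,-26.5,-10],
    [20,-26.5,-10],
    [20,-26.5,-10],
    [3.5,-2.5,-10],
    [0,0,-10],
    [0,0,0],
    [0,0,0],
  ],
  spin=[-4.2,-4.2,-4.2,-4.2,-4.2,-4.2,-4.2,-4.2,-4.2,-4.2,-4.2,-4.2,-4.2,-4.2,-4.2,-4.1,0,0,0,0],
  jaw=0.4,
)

```text
time: 2.1
tool_pos: [0.4419, 0.0857, 0.3047]
tool_rot: [-3.141, -0.0, 1.744]
contact_force: [-0.3, 0.6, 0.6]
opening: 0.0639
grip_force: 0.0
```

Emit:
arm_command(
  xyz=[
    [0.6,-1.1,-12],
    [0,0,-15],
    [0,0,-15],
    [0,0,-15],
    [0,0,-12],
    [0,0,-8.5],
    [0,0,0],
  ],
  spin=[0,0,0,0,0,0,0],
)

```text
time: 2.8
tool_pos: [0.4427, 0.0843, 0.2269]
tool_rot: [-3.141, -0.0, 1.743]
contact_force: [0.5, -0.2, 0.4]
opening: 0.0642
grip_force: 0.0
```

Emit:
arm_command(
  xyz=[
    [0,0,0],
    [0,0,0],
    [0,0,0],
    [0,0,0],
    [0,0,0],
    [0,0,0],
    [0,0,0],
    [0,0,0],
  ],
  spin=[0,0,0,0,0,0,0,0],
  jaw=-1,
  squeeze=30,
)

```text
time: 3.6
tool_pos: [0.4433, 0.0837, 0.2273]
tool_rot: [3.141, 0.0, 1.742]
contact_force: [1.0, 1.0, 1.4]
opening: 0.0278
grip_force: 29.9
```

Emit:
arm_command(
  xyz=[
    [0,0,5],
    [0,0,10],
    [0,0,15],
    [0,0,15],
    [0,0,10],
    [5,-7,5],
    [10,-13,0],
    [15,-20,0],
    [15,-20,0],
    [15,-20,0],
    [15,-20,0],
    [15,-20,0],
    [15,-20,0],
    [15,-20,0],
    [15,-20,0],
    [15,-20,0],
    [15,-20,0],
    [15,-20,0],
    [6,-10,0],
    [4,-6.4,0],
  ],
  spin=[0,0,0,0,0,0,0,0,0,0,0,0,0,0,0,0,0,0,0,0],
)

```text
time: 5.6
tool_pos: [0.6332, -0.1744, 0.286]
tool_rot: [-3.14, -0.001, 1.74]
contact_force: [0.1, 0.2, -2.3]
opening: 0.0274
grip_force: 29.9
```

```bash
python3 - <<'E'
from cell import *
import cv2
for n in("side",):
    c=read_camera(n); cv2.imwrite("pics/s1.png",c["img"][:,:,::-1])
s=observe();print(s["tool_pos"],s["tool_rot"],s["opening"],s["contact_force"])
E
```

```text
[ 0.63341615 -0.17458389  0.28622227] [-3.14077679e+00 -1.74592628e-04  1.74034532e+00] 0.02744840422342193 [ 0.07322689 -0.09098988 -2.05127021]
```

View pics/s1.png

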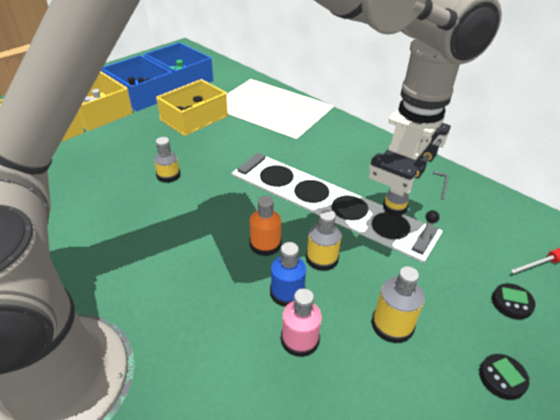

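The side view shows tx1 upright in the gripper at about (396,200), over the seat next to the ball (391,226).

Emit:
arm_command(
  xyz=[
    [0,1.5,-8],
    [0,0,-12],
    [0,0,-10],
    [0,0,-6],
    [0,0,-4],
    [0,0,-3],
    [0,0,-2],
    [0,0,0],
    [0,0,0],
  ],
  spin=[0,0,0,0,0,0,0,0,0],
)

```text
time: 6.55
tool_pos: [0.6332, -0.1712, 0.2425]
tool_rot: [3.141, 0.0, 1.742]
contact_force: [-0.2, 0.5, -1.5]
opening: 0.0273
grip_force: 29.9
```

Emit:
arm_command(
  xyz=[
    [0,-0.5,-1],
    [0,0,-1],
    [0,0,0],
  ],
  spin=[0,0,0],
)

```text
time: 6.85
tool_pos: [0.6331, -0.1717, 0.2402]
tool_rot: [-3.142, -0.0, 1.742]
contact_force: [0.5, 0.3, -2.6]
opening: 0.0273
grip_force: 29.9
```

Emit:
arm_command(
  xyz=[
    [0,0,-1],
    [0,0,0],
  ],
  spin=[0,0],
)

```text
time: 7.05
tool_pos: [0.6332, -0.1717, 0.2394]
tool_rot: [3.141, 0.0, 1.742]
contact_force: [0.5, 0.2, -0.5]
opening: 0.0271
grip_force: 29.9
```

Emit:
arm_command(
  xyz=[
    [0,0,-0.7],
    [0,0,0],
  ],
  spin=[0,0],
)

```text
time: 7.25
tool_pos: [0.6333, -0.1717, 0.2393]
tool_rot: [3.141, 0.001, 1.742]
contact_force: [-0.8, 0.7, 4.4]
opening: 0.0275
grip_force: 29.9
```

Emit:
arm_command(
  xyz=[
    [0,0,0],
    [0,0,0],
    [0,0,0],
    [0,0,0],
    [0,0,0],
    [0,0,10],
    [0,0,20],
    [0,0,20],
    [0,0,20],
    [0,0,10],
  ],
  spin=[0,0,0,0,0,0,0,0,0,0],
  jaw=0.3,
)

```text
time: 8.25
tool_pos: [0.6335, -0.1718, 0.3214]
tool_rot: [3.138, 0.002, 1.742]
contact_force: [0.7, 0.1, 0.5]
opening: 0.0597
grip_force: 0.0
```

Emit:
arm_command(
  xyz=[
    [-6,12,0],
    [-12,25,0],
    [-12,25,0],
    [-12,25,0],
    [-12,25,0],
    [-12,25,0],
    [-12,25,0],
    [-12,25,0],
    [-12,25,0],
    [-12,25,0],
    [-12,25,0],
    [-12,25,0],
    [-12,25,0],
    [-12,25,0],
    [-12,25,0],
    [-12,25,0],
    [-12,25,0],
    [-12,25,0],
    [-10,25,0],
    [0,0,0],
  ],
  spin=[0,0,0,0,0,0,0,0,0,0,0,0,0,0,0,0,0,0,0,0],
)

```text
time: 10.25
tool_pos: [0.4119, 0.2924, 0.3187]
tool_rot: [3.141, -0.001, 1.745]
contact_force: [0.7, 0.3, 0.1]
opening: 0.0594
grip_force: 0.0
```

```bash
cat > chk.py <<'E'
from cell import *
from h import *
import sys
def check(uv,st,side,H,tag,view=0):
    c=read_camera("top"); e=read_camera("side")
    print("top",*stub(c,*uv,H)); print("side",*stub(e,*side,H,20))
    if view: cv2.imwrite(f"pics/{tag}.png",np.hstack([c["img"][80:280,150:450],e["img"][100:300,220:520]])[:,:,::-1])
    s=observe();print(s["tool_pos"],s["time"])
E
python3 - <<'E'
from chk import *
check((375,138),0,(393,200),.092,"c1",1)
E
```

```text
top [ 0.6298 -0.1676] [ 0.629  -0.1674] 173 0.0909 [0.029 0.026]
side [ 0.6303 -0.172 ] [ 0.6287 -0.1728] 122 0.0907 [0.028 0.028]
[0.41295671 0.29047177 0.31857763] 10.35
```

View pics/c1.png

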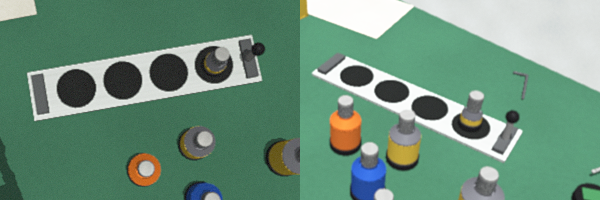

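tx1 stands upright on its seat next to the ball: (216,62) in the left crop, (473,110) in the right. It reads a few mm off centre, so I'll check by fitting the side surfaces.

```bash
cat >> chk.py <<'E'
from scipy.optimize import least_squares
def axis(c,p,z0,z1,r):
    W=pts(c); m=(W[...,2]>z0)&(W[...,2]<z1)&(np.hypot(W[...,0]-p[0],W[...,1]-p[1])<r+.008)
    q=W[m][:,:2]
    f=least_squares(lambda a:np.hypot(*(q-a).T)-r,p,loss="soft_l1",f_scale=.001)
    return f.x.round(4),len(q),np.std(f.fun).round(4)
E
python3 - <<'E'
from chk import *
e=read_camera("side"); c=read_camera("top")
e0=dict(np.load("side.npz"))
print("seated stub",axis(e,(.63,-.172),.066,.085,.014)," body",axis(e,(.63,-.172),.03,.042,.021))
print("bench stub",axis(e0,(.4425,.082),.053,.072,.014)," body",axis(e0,(.4425,.082),.018,.03,.021))
print("seat now side",[disc(e,*p)[0] for p in((350,208),(312,191),(277,176))])
print(observe()["tool_pos"],stub(c,115,254,.098,25))
E
```

```text
seated stub (array([ 0.6339, -0.17  ]), 110, np.float64(0.0011))  body (array([ 0.6336, -0.1701]), 107, np.float64(0.0019))
bench stub (array([0.4456, 0.0856]), 106, np.float64(0.0011))  body (array([0.4452, 0.0854]), 95, np.float64(0.0023))
seat now side [array([ 0.6174, -0.0801]), array([0.6011, 0.0133]), array([0.5847, 0.1063])]
[0.41345498 0.28969125 0.31857453] (array([0.4132, 0.2918]), array([0.4131, 0.2915]), np.int32(203), np.float64(0.0971), array([0.026, 0.026]))
```

```bash
python3 - <<'E'
from h import *
c=dict(np.load("top.npz")); e=dict(np.load("side.npz"))
for cam,P in((c,[(364,145),(318,152),(272,160),(226,168)]),(e,[(391,226),(350,208),(312,191),(277,176)])):
    g=cv2.cvtColor(cam["img"],cv2.COLOR_RGB2GRAY)
    for th in(70,110,140):
        n,l,s,ce=cv2.connectedComponentsWithStats((g<th).astype(np.uint8)); o=[]
        for u,v in P:
            k=l[v,u]; m=np.argwhere(l==k)[:,::-1]
            w=np.array([ray(cam,*p,.012) for p in m]); o.append((w.mean(0).round(4).tolist(),np.ptp(w,axis=0).round(3).tolist()))
        print(th,*o)
for z in (.012,): 
    W=pts(c); print([W[v-4:v+5,u-4:u+5,2].mean().round(4) for u,v in((364,145),(226,168),(300,200))])
E
```

```text
70 ([0.6331, -0.171], [0.076, 0.076]) ([0.617, -0.0779], [0.075, 0.074]) ([0.6009, 0.0154], [0.074, 0.075]) ([0.5847, 0.1085], [0.076, 0.076])
110 ([0.6332, -0.1713], [0.076, 0.077]) ([0.6171, -0.0781], [0.075, 0.076]) ([0.6009, 0.0152], [0.074, 0.075]) ([0.5851, 0.1086], [0.078, 0.076])
140 ([0.6328, -0.1712], [0.078, 0.077]) ([0.6168, -0.078], [0.077, 0.078]) ([0.6007, 0.0154], [0.079, 0.077]) ([0.5847, 0.1086], [0.078, 0.076])
70 ([0.6338, -0.173], [0.074, 0.074]) ([0.6177, -0.0796], [0.073, 0.073]) ([0.6014, 0.0136], [0.072, 0.073]) ([0.5852, 0.1068], [0.073, 0.073])
110 ([0.6338, -0.1732], [0.076, 0.077]) ([0.6177, -0.0799], [0.076, 0.075]) ([0.6012, 0.0132], [0.076, 0.076]) ([0.5855, 0.1066], [0.076, 0.077])
140 ([0.6338, -0.1732], [0.078, 0.077]) ([0.6177, -0.0799], [0.077, 0.076]) ([0.6015, 0.0134], [0.078, 0.077]) ([0.585, 0.1066], [0.078, 0.077])
[np.float64(-0.0012), np.float64(-0.0138), np.float64(-0.0005)]
```

Emit:
arm_command(
  xyz=[
    [0,0,-12],
    [0,0,-15],
    [0,0,-15],
    [0,0,-15],
    [0,0,-10],
    [0,0,-6],
    [0,0,0],
  ],
  spin=[0,0,0,0,0,0,0],
)

```text
time: 11.15
tool_pos: [0.4132, 0.2899, 0.2447]
tool_rot: [-3.14, 0.001, 1.741]
contact_force: [-0.5, 0.2, -0.2]
opening: 0.0597
grip_force: 0.0
```

Emit:
arm_command(
  xyz=[
    [0,0,0],
    [0,0,0],
    [0,0,0],
    [0,0,0],
    [0,0,0],
    [0,0,0],
    [0,0,0],
    [0,0,0],
  ],
  spin=[0,0,0,0,0,0,0,0],
  jaw=-1,
  squeeze=30,
)

```text
time: 11.95
tool_pos: [0.4134, 0.2904, 0.2458]
tool_rot: [3.14, -0.0, 1.742]
contact_force: [2.0, 0.6, 2.2]
opening: 0.0273
grip_force: 29.9
```

Emit:
arm_command(
  xyz=[
    [0,0,5],
    [0,0,10],
    [0,0,15],
    [0,0,15],
    [0,0,10],
    [0,0,5],
  ],
  spin=[0,0,0,0,0,0],
)

```text
time: 12.55
tool_pos: [0.4131, 0.2903, 0.3065]
tool_rot: [3.141, -0.0, 1.742]
contact_force: [-0.3, -0.4, -4.5]
opening: 0.0275
grip_force: 29.9
```

Emit:
arm_command(
  xyz=[
    [5,-8,0],
    [9,-16,0],
    [12,-22,0],
    [12,-22,0],
    [12,-22,0],
    [12,-22,0],
    [12,-22,0],
    [12,-22,0],
    [12,-22,0],
    [12,-22,0],
    [12,-22,0],
    [12,-22,0],
    [12,-22,0],
    [12,-22,0],
    [12,-22,0],
    [12,-20,0],
    [12,-20,0],
    [9,-13,0],
    [4,-8,0],
    [0,0,0],
  ],
  spin=[0,0,0,0,0,0,0,0,0,0,0,0,0,0,0,0,0,0,0,0],
)

```text
time: 14.55
tool_pos: [0.6201, -0.082, 0.3045]
tool_rot: [-3.14, -0.0, 1.74]
contact_force: [0.1, 0.6, -4.1]
opening: 0.0274
grip_force: 29.9
```

Emit:
arm_command(
  xyz=[
    [0,0,-6],
    [0,0,-12],
    [0,0,-12],
    [0,0,-7],
    [0,0,-4],
    [0,0,-3],
    [0,0,0],
    [0,0,0],
  ],
  spin=[0,0,0,0,0,0,0,0],
)

```text
time: 15.35
tool_pos: [0.6203, -0.0807, 0.2618]
tool_rot: [3.141, 0.0, 1.742]
contact_force: [-0.1, 0.4, -4.2]
opening: 0.0276
grip_force: 29.9
```

Emit:
arm_command(
  xyz=[
    [0,0,-2],
    [0,0,-1],
    [0,0,-1],
    [0,0,0],
  ],
  spin=[0,0,0,0],
)

```text
time: 15.75
tool_pos: [0.6202, -0.0807, 0.2579]
tool_rot: [3.141, 0.0, 1.742]
contact_force: [0.1, 0.0, -1.4]
opening: 0.0276
grip_force: 29.9
```

Emit:
arm_command(
  xyz=[
    [0,0,-0.7],
    [0,0,0],
  ],
  spin=[0,0],
)

```text
time: 15.95
tool_pos: [0.6203, -0.0807, 0.2578]
tool_rot: [3.14, 0.001, 1.742]
contact_force: [-1.6, 0.6, 4.5]
opening: 0.0272
grip_force: 29.9
```

Emit:
arm_command(
  xyz=[
    [0,0,0],
    [0,0,0],
    [0,0,0],
    [0,0,0],
    [0,0,0],
    [0,0,10],
    [0,0,20],
    [0,0,20],
    [0,0,20],
    [0,0,10],
  ],
  spin=[0,0,0,0,0,0,0,0,0,0],
  jaw=0.3,
)

```text
time: 16.95
tool_pos: [0.6204, -0.0807, 0.3396]
tool_rot: [3.138, 0.001, 1.742]
contact_force: [0.6, -0.1, -0.1]
opening: 0.0595
grip_force: 0.0
```

Emit:
arm_command(
  xyz=[
    [-10,-3,0],
    [-20,-6,0],
    [-20,-6,0],
    [-20,-6,0],
    [-20,-6,0],
    [-20,-6,0],
    [-20,-6,0],
    [-15,-5,0],
    [-5.5,-2.5,0],
    [0,0,0],
  ],
  spin=[0,0,0,0,0,0,0,0,0,0],
)

```text
time: 17.95
tool_pos: [0.4694, -0.1274, 0.3371]
tool_rot: [3.141, 0.0, 1.741]
contact_force: [0.0, -0.2, 0.4]
opening: 0.0601
grip_force: 0.0
```

```bash
python3 - <<'E'
from chk import *
check((325,146),0,(350,180),.110,"c2",1)
E
```

```text
top [ 0.6172 -0.0775] [ 0.6167 -0.0778] 184 0.1089 [0.026 0.028]
side [ 0.6176 -0.0827] [ 0.6175 -0.0833] 99 0.1088 [0.028 0.026]
[ 0.4701867  -0.12720512  0.33704199] 18.05
```

View pics/c2.png

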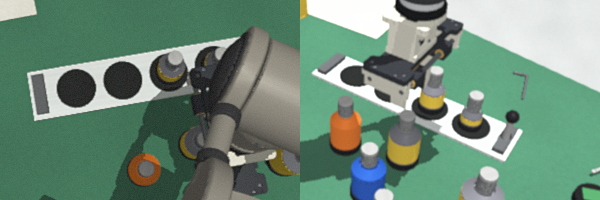

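tx2 stands upright and within about 1 mm of its seat centre: (172,65) in the left crop, (435,90) in the right. tx3 is next.

Emit:
arm_command(
  xyz=[
    [0,0,-12],
    [0,0,-15],
    [0,0,-15],
    [0,0,-15],
    [0,0,-10],
    [0,0,-7],
    [0,0,0],
  ],
  spin=[0,0,0,0,0,0,0],
)

```text
time: 18.75
tool_pos: [0.4698, -0.127, 0.2621]
tool_rot: [-3.14, -0.001, 1.742]
contact_force: [-0.9, 0.2, 0.1]
opening: 0.0599
grip_force: 0.0
```

Emit:
arm_command(
  xyz=[
    [0,0,0],
    [0,0,0],
    [0,0,0],
    [0,0,0],
    [0,0,0],
    [0,0,0],
    [0,0,0],
    [0,0,0],
  ],
  spin=[0,0,0,0,0,0,0,0],
  jaw=-1,
  squeeze=35,
)

```text
time: 19.55
tool_pos: [0.47, -0.1273, 0.2632]
tool_rot: [3.14, 0.001, 1.742]
contact_force: [2.6, -0.5, 2.3]
opening: 0.0272
grip_force: 34.9
```

Emit:
arm_command(
  xyz=[
    [0,0,5],
    [0,0,10],
    [0,0,15],
    [0,0,15],
    [0,0,10],
    [0,0,5],
    [0,0,0],
  ],
  spin=[0,0,0,0,0,0,0],
)

```text
time: 20.25
tool_pos: [0.4696, -0.1272, 0.3233]
tool_rot: [3.141, 0.0, 1.742]
contact_force: [0.5, -0.3, -7.1]
opening: 0.0276
grip_force: 34.9
```

Emit:
arm_command(
  xyz=[
    [0,8,0],
    [2,15,0],
    [10,14,0],
    [13,13,0],
    [13,13,0],
    [13,13,0],
    [13,13,0],
    [13,13,0],
    [13,13,0],
    [13,10,0],
    [13,8,0],
    [12,4,0],
    [10,2,0],
    [6,1,0],
    [0,0,0],
  ],
  spin=[0,0,0,0,0,0,0,0,0,0,0,0,0,0,0],
)

```text
time: 21.75
tool_pos: [0.6139, 0.0133, 0.3218]
tool_rot: [-3.14, -0.0, 1.742]
contact_force: [-0.9, -0.0, -6.2]
opening: 0.0273
grip_force: 34.9
```

Emit:
arm_command(
  xyz=[
    [0,0,-6],
    [0,0,-12],
    [0,0,-12],
    [0,0,-7],
    [0,0,-4],
    [0,0,-3],
    [0,0,0],
    [0,0,0],
  ],
  spin=[0,0,0,0,0,0,0,0],
)

```text
time: 22.55
tool_pos: [0.6138, 0.0128, 0.2792]
tool_rot: [3.141, 0.0, 1.742]
contact_force: [-0.1, 0.3, -6.0]
opening: 0.0272
grip_force: 34.9
```

Emit:
arm_command(
  xyz=[
    [0,0,-1],
    [0,0,-1],
    [0,0,-1],
    [0,0,0],
  ],
  spin=[0,0,0,0],
)

```text
time: 22.95
tool_pos: [0.6136, 0.0129, 0.2757]
tool_rot: [-3.141, -0.0, 1.742]
contact_force: [-0.1, 0.3, -5.2]
opening: 0.0272
grip_force: 34.9
```

I overshot x by 10 mm. The housing is still held, so I'll lift it slightly and correct.

Emit:
arm_command(
  xyz=[
    [0,0,3],
    [-3,0,0],
    [-4,0,0],
    [-2.7,0,0],
    [0,0,0],
    [0,0,-1],
    [0,0,-1],
    [0,0,-1],
    [0,0,0],
  ],
  spin=[0,0,0,0,0,0,0,0,0],
)

```text
time: 23.85
tool_pos: [0.6039, 0.0128, 0.2756]
tool_rot: [-3.141, -0.0, 1.742]
contact_force: [0.4, -0.0, -5.8]
opening: 0.0271
grip_force: 34.9
```

Emit:
arm_command(
  xyz=[
    [0,0,-0.6],
    [0,0,0],
  ],
  spin=[0,0],
)

```text
time: 24.05
tool_pos: [0.604, 0.0128, 0.2753]
tool_rot: [3.141, 0.0, 1.742]
contact_force: [-0.6, -0.3, -5.6]
opening: 0.0272
grip_force: 34.9
```

Emit:
arm_command(
  xyz=[
    [0,0,-0.7],
    [0,0,0],
  ],
  spin=[0,0],
)

```text
time: 24.25
tool_pos: [0.6041, 0.0129, 0.2752]
tool_rot: [3.141, 0.0, 1.742]
contact_force: [-0.1, 0.4, 0.4]
opening: 0.0276
grip_force: 34.9
```

Emit:
arm_command(
  xyz=[
    [0,0,-0.3],
    [0,0,0],
    [0,0,0],
    [0,0,0],
    [0,0,0],
    [0,0,10],
    [0,0,20],
    [0,0,25],
    [0,0,20],
    [0,0,10],
  ],
  spin=[0,0,0,0,0,0,0,0,0,0],
  jaw=0.3,
)

```text
time: 25.25
tool_pos: [0.6042, 0.0128, 0.3621]
tool_rot: [3.138, 0.001, 1.742]
contact_force: [-0.2, 0.0, 0.1]
opening: 0.0596
grip_force: 0.0
```

Emit:
arm_command(
  xyz=[
    [-6,-12,0],
    [-10,-20,0],
    [-10,-20,0],
    [-10,-20,0],
    [-10,-20,0],
    [-10,-20,0],
    [-10,-20,0],
    [-10,-20,0],
    [-10,-20,0],
    [-10,-20,0],
    [-10,-20,0],
    [-10,-20,0],
    [-10,-20,0],
    [-10,-20,0],
    [-10,-20,0],
    [-10,-20,0],
    [-8,-15,0],
    [0,-12,0],
    [0,0,0],
    [0,0,0],
  ],
  spin=[0,0,0,0,0,0,0,0,0,0,0,0,0,0,0,0,0,0,0,0],
)

```text
time: 27.25
tool_pos: [0.4399, -0.326, 0.3587]
tool_rot: [-3.141, -0.001, 1.741]
contact_force: [-0.2, -0.4, -0.2]
opening: 0.0597
grip_force: 0.0
```

```bash
python3 - <<'E'
from chk import *
check((280,151),0,(312,155),.128,"c3",1)
check((461,234),0,(408,276),.134,"c3",0)
E
```

```text
top [0.6017 0.0143] [0.6012 0.0141] 198 0.1271 [0.027 0.026]
side [0.6014 0.0095] [0.6006 0.0093] 97 0.1267 [0.028 0.029]
[ 0.44017845 -0.32551029  0.35896943] 27.35
top [ 0.4398 -0.3041] [ 0.4401 -0.3043] 210 0.133 [0.028 0.028]
side [ 0.4385 -0.3081] [ 0.4382 -0.309 ] 193 0.1329 [0.026 0.027]
[ 0.44024543 -0.32547435  0.35918553] 27.45
```

View pics/c3.png

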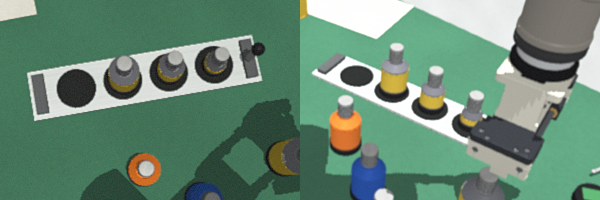

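tx3 stands upright on the third seat: (122,75) in the left crop, (395,75) in the right, about 2 mm off centre. I'll shift y by +19.5 mm and grasp tx4.

Emit:
arm_command(
  xyz=[
    [0,8,0],
    [0,8,0],
    [0,3.3,0],
    [0,0,-10],
    [0,0,-15],
    [0,0,-15],
    [0,0,-15],
    [0,0,-12],
    [0,0,-7],
    [0,0,-4],
    [0,0,0],
  ],
  spin=[0,0,0,0,0,0,0,0,0,0,0],
)

```text
time: 28.55
tool_pos: [0.4399, -0.3069, 0.2809]
tool_rot: [-3.141, -0.0, 1.742]
contact_force: [0.4, -0.1, 0.6]
opening: 0.0597
grip_force: 0.0
```

Emit:
arm_command(
  xyz=[
    [0,0,0],
    [0,0,0],
    [0,0,0],
    [0,0,0],
    [0,0,0],
    [0,0,0],
    [0,0,0],
    [0,0,0],
  ],
  spin=[0,0,0,0,0,0,0,0],
  jaw=-1,
  squeeze=40,
)

```text
time: 29.35
tool_pos: [0.4402, -0.3069, 0.2815]
tool_rot: [3.141, 0.001, 1.742]
contact_force: [2.7, 0.6, 0.6]
opening: 0.027
grip_force: 39.9
```

Emit:
arm_command(
  xyz=[
    [0,0,5],
    [0,0,10],
    [0,0,15],
    [0,0,20],
    [0,0,20],
    [0,0,20],
    [0,0,20],
    [0,0,20],
    [0,0,15],
    [0,0,5],
    [0,0,0],
  ],
  spin=[0,0,0,0,0,0,0,0,0,0,0],
)

```text
time: 30.45
tool_pos: [0.4397, -0.3068, 0.4316]
tool_rot: [3.141, 0.0, 1.742]
contact_force: [-0.1, 0.2, -6.0]
opening: 0.0276
grip_force: 39.9
```

Emit:
arm_command(
  xyz=[
    [4,10,0],
    [6,18,0],
    [8.5,24,0],
    [8.5,24,0],
    [8.5,24,0],
    [8.5,24,0],
    [8.5,24,0],
    [8.5,24,0],
    [8.5,24,0],
    [8.5,24,0],
    [8.5,24,0],
    [8.5,24,0],
    [8.5,24,0],
    [8.5,24,0],
    [8.5,24,0],
    [8.5,24,0],
    [8,22,0],
    [6,15,0],
    [3.5,9,0],
    [1.7,4.8,0],
  ],
  spin=[0,0,0,0,0,0,0,0,0,0,0,0,0,0,0,0,0,0,0,0],
)

```text
time: 32.45
tool_pos: [0.5883, 0.1087, 0.4305]
tool_rot: [-3.14, 0.0, 1.742]
contact_force: [0.7, -0.3, -6.1]
opening: 0.0272
grip_force: 39.9
```

Emit:
arm_command(
  xyz=[
    [0,0,0],
    [0,0,-10],
    [0,0,-20],
    [0,0,-20],
    [0,0,-20],
    [0,0,-20],
    [0,0,-20],
    [0,0,-12],
    [0,0,-6],
    [0,0,-3],
    [0,0,0],
  ],
  spin=[0,0,0,0,0,0,0,0,0,0,0],
)

```text
time: 33.55
tool_pos: [0.5883, 0.1077, 0.3005]
tool_rot: [3.141, 0.0, 1.741]
contact_force: [0.7, -0.9, -6.4]
opening: 0.027
grip_force: 39.9
```

Contact should come at a z of about 0.293.

Emit:
arm_command(
  xyz=[
    [0,0,-3],
    [0,0,-2],
    [0,0,-1],
    [0,0,-1],
    [0,0,0],
  ],
  spin=[0,0,0,0,0],
)

```text
time: 34.05
tool_pos: [0.5882, 0.108, 0.2935]
tool_rot: [3.141, 0.0, 1.742]
contact_force: [0.1, 0.3, -4.1]
opening: 0.0272
grip_force: 39.9
```

Emit:
arm_command(
  xyz=[
    [0,0,-0.7],
    [0,0,0],
  ],
  spin=[0,0],
)

```text
time: 34.25
tool_pos: [0.5883, 0.108, 0.2934]
tool_rot: [3.14, 0.0, 1.742]
contact_force: [-0.1, 1.1, 2.0]
opening: 0.0273
grip_force: 39.9
```

Emit:
arm_command(
  xyz=[
    [0,0,0],
    [0,0,0],
    [0,0,0],
    [0,0,0],
    [0,0,0],
    [0,0,10],
    [0,0,20],
    [0,0,20],
    [0,0,20],
    [0,0,10],
  ],
  spin=[0,0,0,0,0,0,0,0,0,0],
  jaw=0.3,
)

```text
time: 35.25
tool_pos: [0.5884, 0.1079, 0.3752]
tool_rot: [3.138, 0.0, 1.742]
contact_force: [1.2, 0.2, 0.1]
opening: 0.0599
grip_force: 0.0
```

Emit:
arm_command(
  xyz=[
    [-20,-10,0],
    [-25,-20,0],
    [-25,-20,0],
    [-25,-20,0],
    [-25,-20,0],
    [-15,-20,0],
    [0,-20,0],
    [0,-20,0],
    [0,-20,0],
    [0,-20,0],
    [0,-20,0],
    [0,-20,0],
    [0,-20,0],
    [0,-20,0],
    [0,-20,0],
    [0,-10,0],
    [0,0,0],
  ],
  spin=[0,0,0,0,0,0,0,0,0,0,0,0,0,0,0,0,0],
)

```text
time: 36.95
tool_pos: [0.4531, -0.1929, 0.3725]
tool_rot: [3.142, 0.0, 1.74]
contact_force: [0.5, -0.4, 0.2]
opening: 0.0598
grip_force: 0.0
```

```bash
python3 - <<'E'
from chk import *
check((232,158),0,(277,136),.146,"c4",1)
check((280,151),0,(312,155),.128,"",0)
check((325,146),0,(350,180),.110,"")
check((368,142),0,(393,200),.092,"")
E
```

```text
top [0.5862 0.108 ] [0.5858 0.1078] 214 0.1449 [0.026 0.027]
side [0.5858 0.1026] [0.586  0.1025] 90 0.1444 [0.028 0.028]
[ 0.45304554 -0.19163257  0.37245267] 37.05
top [0.6018 0.0144] [0.6017 0.0144] 195 0.1271 [0.027 0.026]
side [0.601  0.0096] [0.5997 0.0086] 98 0.1265 [0.031 0.029]
[ 0.45313065 -0.19126914  0.37255113] 37.15
top [ 0.6173 -0.0777] [ 0.617  -0.0778] 181 0.1091 [0.026 0.027]Traceback (most recent call last):
  File "<stdin>", line 4, in <module>
  File "chk.py", line 6, in check
    print("top",*stub(c,*uv,H)); print("side",*stub(e,*side,H,20))
                                               ~~~~^^^^^^^^^^^^^^
  File "h.py", line 14, in stub
    k=1+np.argmax(s[1:,4]); m=l==k
        ~~~~~~~~~^^^^^^^^^
    return _wrapfunc(a, 'argmax', axis=axis, out=out, **kwds)
    return bound(*args, **kwds)
ValueError: attempt to get argmax of an empty sequence
```

View pics/c4.png

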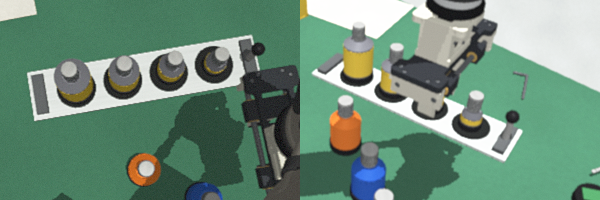

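All four stand upright in the right order. tx1 is about 4 mm off centre, so I'll re-seat it.

Emit:
arm_command(
  xyz=[
    [15,0,0],
    [20,0,0],
    [20,0,0],
    [20,2,0],
    [20,3,0],
    [20,3,0],
    [20,3,0],
    [20,3,0],
    [15,3,0],
    [10,2.5,0],
    [0,0,-15],
    [0,0,-20],
    [0,0,-20],
    [0,0,-5],
    [0,0,0],
    [0,0,0],
  ],
  spin=[0,0,0,0,0,0,0,0,0,0,0,0,0,0,0,0],
)

```text
time: 38.85
tool_pos: [0.6335, -0.1724, 0.3136]
tool_rot: [3.14, 0.001, 1.742]
contact_force: [-0.1, -0.3, 0.3]
opening: 0.0597
grip_force: 0.0
```

Emit:
arm_command(
  xyz=[
    [0,0,-12],
    [0,0,-15],
    [0,0,-15],
    [0,0,-15],
    [0,0,-10],
    [0,0,-6],
    [0,0,0],
  ],
  spin=[0,0,0,0,0,0,0],
)

```text
time: 39.55
tool_pos: [0.633, -0.1726, 0.2388]
tool_rot: [-3.141, -0.001, 1.742]
contact_force: [0.1, 0.1, 0.3]
opening: 0.0597
grip_force: 0.0
```

Emit:
arm_command(
  xyz=[
    [0,0,0],
    [0,0,0],
    [0,0,0],
    [0,0,0],
    [0,0,0],
    [0,0,0],
    [0,0,0],
    [0,0,1],
    [0,0,2],
    [0,0,2],
    [0,0,0],
  ],
  spin=[0,0,0,0,0,0,0,0,0,0,0],
  jaw=-1,
  squeeze=30,
)

```text
time: 40.65
tool_pos: [0.6332, -0.1726, 0.2447]
tool_rot: [3.141, 0.0, 1.742]
contact_force: [0.2, -0.2, -1.9]
opening: 0.0277
grip_force: 30.0
```

Emit:
arm_command(
  xyz=[
    [1.5,-1.2,0],
    [1.5,-1.2,0],
    [0,0,0],
    [0,0,-2],
    [0,0,-1],
    [0,0,-1],
    [0,0,0],
  ],
  spin=[0,0,0,0,0,0,0],
)

```text
time: 41.35
tool_pos: [0.6361, -0.1749, 0.2403]
tool_rot: [-3.141, -0.0, 1.742]
contact_force: [0.5, 0.2, -1.9]
opening: 0.0274
grip_force: 30.0
```

Emit:
arm_command(
  xyz=[
    [0,0,-0.7],
    [0,0,0],
  ],
  spin=[0,0],
)

```text
time: 41.55
tool_pos: [0.6362, -0.175, 0.2399]
tool_rot: [3.141, 0.0, 1.742]
contact_force: [-0.0, -0.0, -1.7]
opening: 0.0272
grip_force: 30.0
```

Emit:
arm_command(
  xyz=[
    [0,0,-0.7],
    [0,0,0],
  ],
  spin=[0,0],
)

```text
time: 41.75
tool_pos: [0.6362, -0.175, 0.2398]
tool_rot: [3.141, 0.0, 1.742]
contact_force: [-0.7, 0.5, 2.7]
opening: 0.0275
grip_force: 30.0
```

Emit:
arm_command(
  xyz=[
    [0,0,0],
    [0,0,0],
    [0,0,0],
    [0,0,0],
    [0,0,0],
    [0,0,10],
    [0,0,20],
    [0,0,25],
    [0,0,25],
    [0,0,25],
    [0,0,20],
    [0,0,10],
  ],
  spin=[0,0,0,0,0,0,0,0,0,0,0,0],
  jaw=0.3,
)

```text
time: 42.95
tool_pos: [0.6362, -0.175, 0.3773]
tool_rot: [3.138, 0.002, 1.742]
contact_force: [0.2, -1.3, -0.1]
opening: 0.0599
grip_force: 0.0
```

Emit:
arm_command(
  xyz=[
    [-20,0,0],
    [-25,-10,0],
    [-25,-20,0],
    [-25,-20,0],
    [-25,-20,0],
    [-25,-20,0],
    [-25,-20,0],
    [-20,-20,0],
    [-10,-20,0],
    [0,-10,0],
    [0,0,0],
  ],
  spin=[0,0,0,0,0,0,0,0,0,0,0],
)

```text
time: 44.05
tool_pos: [0.4362, -0.3359, 0.374]
tool_rot: [3.141, 0.0, 1.74]
contact_force: [-1.0, 0.5, -0.3]
opening: 0.0598
grip_force: 0.0
```

```bash
python3 - <<'E'
from chk import *
c=read_camera("top"); e=read_camera("side"); cv2.imwrite("pics/f.png",np.hstack([c["img"][80:280,150:450],e["img"][100:300,220:520]])[:,:,::-1])
for uv,ab,H in(((232,158),(277,136),.146),((280,151),(312,155),.128),((325,146),(350,180),.110),((370,140),(393,200),.092)):
    for k,p in((c,uv),(e,ab)):
        try: print(H,*stub(k,*p,H)[::3])
        except Exception as x: print("hidden")
E
```

```text
0.146 [0.5863 0.1081] 0.1453
0.146 [0.5864 0.103 ] 0.1448
0.128 [0.6019 0.0143] 0.1271
0.128 [0.6013 0.0097] 0.1266
0.11 [ 0.6172 -0.0776] 0.109
0.11 [ 0.6176 -0.0822] 0.1087
0.092 [ 0.6321 -0.17  ] 0.0911
0.092 [ 0.6327 -0.174 ] 0.0908
```

View pics/f.png

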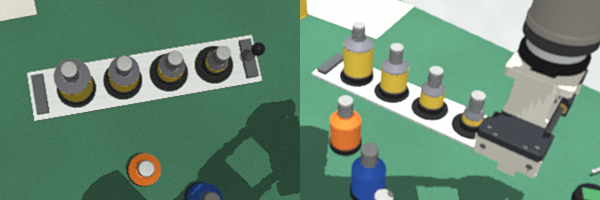

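All four housings stand upright, smallest to largest from the ball post, each within about 2.5 mm of its seat centre. The gripper is clear.

```bash
python3 -c "
from cell import *
print(hand_in())"
```

```text
the job is handed in; nothing more can be done
None
```

The job is handed in: tx1, tx2, tx3 and tx4 stand upright on the four seats in order from the ball post, each within about 2.5 mm of centre by camera, with none tipped and about 44 of the 106 s used.

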